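# Lock a carved block into the proofing jig

### The job

Clear the yellow ink roller off the bed of the proofing jig and lay it flat in the white tray. Then put the leaf-carved block on the bed, face up, and push it along the channel under the blue bridge, past the orange sprung catch, until it is fully home and the catch has clicked in behind it. Last, push the red-knobbed clamp handle fully over, away from the mouth, so that its foot comes down on the block; leave all the other things where they are.

Things in the scene. Friction and masses are not known exactly. Their poses are not given: they have to be found in the camera images.
- press: Proofing jig, fixed: plywood bed 260 x 120 mm, its top (the bed) 12 mm above the bench. Origin: centre of its underside; x runs along the channel from the open end (x = -130 mm, nearer the robot) to the far end (+130), y left, z up. Rails 10 mm high form a channel 60 mm wide (inner faces y = +-30) from x = -45 to +120; end stop's face at x = +110. Before x = -70 the bed is plain, no rails.
- mouth (a point): On the bed, mid-channel, where the straight channel begins: x = -45 mm of the jig. From x = -70 to here the rails flare, half width 37 narrowing to 30 mm.
- home (a point): On the bed, where the centre of the block's underside lies when fully home (against the end stop): x = +70 mm of the jig. The block's near face is then at x = +30, 10 mm beyond the front face of the bridge.
- bridge (a point): Middle of the lower front edge of the blue bridge beam, at x = +20 mm of the jig, 68 mm above the bench. Beam: x = +20 to +32, y = +-56, up to 124 mm; columns |y| = 44 to 56. The last of the push needs a tool leaning some 30 to 45 degrees, fingers reaching forward under the beam. Behind it steel cheeks (x to +80, |y| < 19, 64 to 90 mm high) carry the clamp.
- pawl (a joint): Sprung catch: orange arm 5 mm thick, 2 to 18 mm above the bed, in a gap of the +y rail, on a vertical pin at x = -12, y = +36 mm of the jig, slanting inward. 0 = sprung in; pushed aside it grows (max 0.5 rad). A block pushed along +x cams it aside (0.2 to 0.3 rad, 3 to 8 N) and it snaps back to 0 when the block's near face passes x = +27; it then blocks the way back.
- pawl_tip (a point): Top of the catch's free tip; with the catch sprung in, at x = +26, y = +20, z = +30 mm of the jig.
- clamp (a joint): Hold-down clamp, one rigid lever: steel rod with red ball knob, rubber foot beyond the pin. Hinge axis along the jig's y at x = +65, z = 76.5 mm of the jig. 0 = open, handle leaning 0.35 rad towards the robot, foot raised; grows as it is pushed away (+x) to 0.8 rad = closed, handle leaning 0.45 rad away, foot on the block. Stays where left; 1 to 2 N at the knob moves it.
- clamp_knob (a point): Centre of the red ball knob (28 mm across) on the clamp's handle, 110 mm from the hinge pin; about 180 mm above the bench when open, 175 mm when closed.
- block: The carved printing block: wooden block 80 (x) x 56 (y) x 24 (z) mm with a red-brown lino face carrying a pale leaf pattern on top, about 0.16 kg. Origin: centre of its underside. Either end may go in first.
- brayer: Ink roller, yellow roller and maroon handle, 0.13 kg, lying flat. Origin: underside, between roller and handle. Roller 44 mm across, 40 mm long, along y, centre x = +45, z = 22 mm; yoke 53 mm wide. Handle 26 mm thick along x, -68 to +5 mm, centre line 13 mm up. Starts on the jig's bed, roller in the channel's mouth, handle out towards the robot.
- brayer_grip (a point): Where to hold that roller: on the handle's centre line, at x = -20 mm of its body.
- tray: White open tray, fixed to the bench, 190 (x) x 100 (y) x 18 mm high outside, walls and floor 4 mm. Origin: centre of its underside.
- jar: Bystander: black ink jar, 72 mm across, 85 mm high. Origin under its centre.
- ink_can: Bystander: red ink can, 68 mm across, 75 mm high. Origin under its centre.
- green_brayer: Bystander: ink roller of the same make with a dark green roller, lying on the bench. Origin as for the yellow one.
- brush: Bystander: flat brush with green handle, 200 mm, lying. Origin: middle of its underside.
- knife: Bystander: broad ink knife with wooden handle, 240 mm, lying beyond the jig. Origin: middle of its underside.
- blank_block: Bystander: uncarved plain grey block, 80 x 56 x 24 mm. Origin: centre of its underside.
- ink_bottle: Bystander: small blue ink bottle, 40 mm across, 100 mm high, standing. Origin under its centre.

How it is judged:
By the outcome, as a careful person would: the job done as asked, in the order asked, and still so for the second after the job is handed in, with the robot touching nothing.
It also fails if it takes over 72 s, if anything falls off the work surface, if the arm or the gripper's body presses on something with over 40 N, if the wrist force passes 120 N, or if a joint passes its speed limit or range.

### The arm

A 6-joint arm with a two-finger parallel gripper is mounted at the origin on the work surface. World frame = base frame: x ahead of the robot, y to its left, z up, the work surface at z = 0. Lengths are in mm, angles in rad, forces in N, time in s.
With the tool pointing down it reaches from about 350 to 725 mm from the base axis. Payload 6 kg.
Tool frame: the origin (TCP) lies at the very end of the fingers, on their centre line; the grasp point (between the pads) lies bot.grasp_offset behind it (bot.grasp_offset is the distance from the TCP to the grasp point, in mm); z points along the fingers, y is the line along which they close (so a half turn about z gives the same grasp; the last joint's range is limited). The gripper opens to 85 mm and grips with 20 to 120 N. Pads are 22 mm wide; open, the fingers measure 114 mm over their backs; the gripper's body (76 mm by 85 mm) begins 54 mm behind the grasp point. The pads swing forward as they close: fully open they stand 13 mm farther back than shut.
Start: joints at [-0.885, 0.04, 0.085, 0, -1.615, -0.334], TCP at [206.761, -563.226, 231.261] pointing down, gripper open.
Joint ranges: [-2.56, 2.56], [-1.29, 2.01], [-1.08, 1.49], [-3.29, 1.98], [-2.81, -0.18], [-2.99, 2.99]. Speed limits (rad/s): [2.57, 2.57, 3.01, 3.14, 3.14, 3.14].

### API

Orientations are given as a 3x3 rotation matrix whose columns are the frame's x, y, z axes.
In Python, from rig import bot gives the robot as it stands.
- The arm moves only by the tool move_arm, never from a script. Its argument "steps" is a list of rows, each a list of 7 numbers: the shift along the world's x, y, z in m, then the turn, a rotation vector about the world's x, y, z in degrees, then the gripper command: -1 is fully open, 1 is shut, values between are in proportion. In form: [[dx, dy, dz, rx, ry, rz, claw], ...]. A call has 1 to 10 rows; each row is the pose to reach, as a shift and turn from the pose commanded when the call began; what a row does not reach only later rows make up. A row lasts 1/8 s, in which the tool goes at most 62.5 mm and 10.7 degrees, less where a joint would pass 70% of its speed; a pose out of reach is approached as far as the arm can. A call with a gripper value outside its range is refused whole. The fingers move at their own pace and stop on an object; "squeeze" is the grip in N (left out, the last holds). Time passes only in rows, so rows that repeat a pose let the fingers close. It gives the time, the measured TCP pose, the force, the opening and the grip force at its end, in the units of the state.
- bot.sense(): the state, without advancing time (a new reading comes with each control period).
- bot.get_image(name): name is "scene" or "top"; returns the picture (400x640x3 uint8, red, green, blue); there is no depth.
- bot.get_calibration(name): a dict with "fov_y" (degrees; the focal length in pixels is half the picture's height over the tangent of half this angle, whatever the lens; pixels are square), "cx", "cy" (the principal point, pixels), "dist_coeffs" ([k1, k2, p1, p2, k3] as OpenCV has them; the pictures are not rectified), "rvec" (rotation vector, rad) and "tvec" (3), from world to camera coordinates, as OpenCV has them. Camera axes: x right, y down, z forward; pixel columns grow to the right and rows downward; lengths in mm; the calibration is good to about 2 mm. A picture is of the moment at which its call begins. get_calibration takes no time and is no camera call.
- bot.sign_off(): hands the job in; it is judged then, once.
The state is a dict: "time": time; "q": joint angles; "joint_vel": joint speeds; "joint_efforts": joint torques, N m; "ee_pos": TCP position; "tcp_rot": TCP orientation; "contact_force": force on the tool from outside, world axes, zero at the start; "moment": the same for the moment, N m; "opening": finger opening in mm; "grip_force": force on a finger pad.
Only numpy, scipy, OpenCV 4.12 (cv2) and the standard library are available. Lean on these libraries where they do the work, as an engineer would, in place of code of your own. Each camera call takes 0.05 s, during which the arm holds its last target. There are 200 camera calls.

## Working session

There is one attempt and no reset: what is moved stays moved. The work goes in short steps, Python scripts to look and compute and a tool call to move; the robot and the scene stay as the last step left them, time stands still between calls to the robot, and variables do not carry over. Pictures are saved under pics/ and viewed, at most 10 in all, crops included, and the job is handed in when it is done.

Besides the shell and the picture viewer there is one more tool, called after "Request:" as name(argument=value, ...) on one line, values as JSON. move_arm: Moves the arm, as the interface text tells. Its arguments: {"type":"object","properties":{"steps":{"type":"array"},"squeeze":{"type":"number"}},"required":["steps"]}

```bash
ls; mkdir -p pics; cat > h.py <<'E'
import numpy as np, cv2
from rig import bot
def cal(n):
    c=bot.get_calibration(n); f=200/np.tan(np.radians(c["fov_y"]/2))
    K=np.array([[f,0,c["cx"]],[0,f,c["cy"]],[0,0,1.]])
    return K,np.array(c["dist_coeffs"],float),np.array(c["rvec"],float).reshape(3,1),np.array(c["tvec"],float).reshape(3,1)
def ray(n,uv):
    K,d,r,t=cal(n); R=cv2.Rodrigues(r)[0]
    p=cv2.undistortPoints(np.array(uv,float).reshape(-1,1,2),K,d).reshape(-1,2)
    D=np.c_[p,np.ones(len(p))]@R
    return (-R.T@t).ravel(),D
def onz(n,uv,z):
    o,D=ray(n,uv); return o+D*((z-o[2])/D[:,2])[:,None]
def proj(n,P):
    K,d,r,t=cal(n); return cv2.projectPoints(np.array(P,float).reshape(-1,1,3),r,t,K,d)[0].reshape(-1,2)
def snap(n,f):
    im=bot.get_image(n); cv2.imwrite(f"pics/{f}.png",im[:,:,::-1]); return im
E
python3 - <<'E'
from h import *
for n in("top","scene"): snap(n,n+"0"); print(n,ray(n,[[320,200]]))
print(bot.grasp_offset,bot.sense()["tcp_rot"])
E
```

```text
pics
top (array([ 538.08586367,  -18.28737486, 1510.02427907]), array([[ 0.04395329, -0.00124829, -0.99906948]]))
scene (array([1684.3064124 , -409.22499685,  901.49656365]), array([[-0.77447441,  0.30024267, -0.55691625]]))
18.700000000000003 [[-9.38746060e-01 -3.44608987e-01 -6.93280787e-04]
 [-3.44609654e-01  9.38744919e-01  1.47052373e-03]
 [ 1.44058124e-04  1.61935961e-03 -9.99998678e-01]]
```

View pics/top0.png

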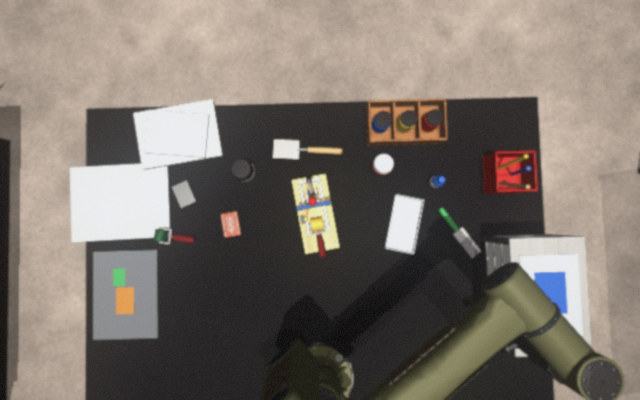

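View pics/scene0.png

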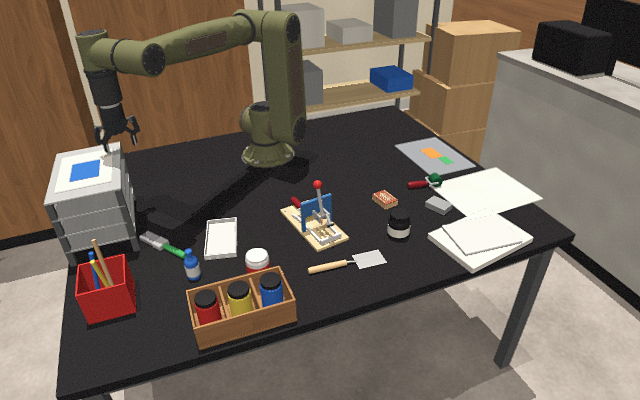

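The top view shows the jig at (316,214) with the yellow roller at (317,225). The carved block is at (231,224), the tray at (405,224) and the grey blank at (183,193). The scene view confirms this: knob at (317,184), block at (385,199).

```bash
cat > m.py <<'E'
from h import *
im=cv2.imread("pics/top0.png"); hsv=cv2.cvtColor(im,cv2.COLOR_BGR2HSV)
def big(m,roi):
    x0,y0,x1,y1=roi; z=np.zeros_like(m); z[y0:y1,x0:x1]=m[y0:y1,x0:x1]
    c=cv2.findContours(z,cv2.RETR_EXTERNAL,cv2.CHAIN_APPROX_NONE)[0]; return max(c,key=cv2.contourArea)
R=lambda a,b:cv2.inRange(hsv,a,b)
def rect(m,roi,z,name):
    c=big(m,roi).reshape(-1,2); W=onz("top",c,z)[:,:2].astype(np.float32)
    r=cv2.minAreaRect(W); print(name,np.round(r[0],1),np.round(r[1],1),round(r[2],1)); 
    print(np.round(cv2.boxPoints(r),1).tolist())
bright=R((0,0,90),(180,255,255))
rect(bright,(375,185,432,262),18,"tray")
rect(bright,(285,165,345,262),12,"jig")
rect(R((0,60,60),(20,255,255)),(215,205,247,242),24,"block")
rect(bright,(215,205,247,242),24,"block2")
rect(R((20,130,120),(35,255,255)),(303,212,332,238),22,"roller")
red=R((0,120,50),(8,255,255))|R((165,100,50),(180,255,255))
rect(red,(308,232,332,262),13,"handle")
rect(red,(303,190,322,208),180,"knob")
b=im[165:265,270:350]; cv2.imwrite("pics/jig0.png",cv2.resize(b,None,fx=6,fy=6,interpolation=cv2.INTER_CUBIC)[:600])
E
python3 m.py
```

```text
tray [ 514.5 -307.6] [107.4 197.4] 76.9
[[406.29998779296875, -337.6000061035156], [598.5, -382.20001220703125], [622.7999877929688, -277.6000061035156], [430.6000061035156, -232.89999389648438]]
jig [550.9  -2.8] [283.9 126.7] 9.1
[[400.70001220703125, 37.400001525878906], [420.6000061035156, -87.69999694824219], [701.0, -43.0], [681.0999755859375, 82.19999694824219]]
block [529.8 289.7] [91.2 67.5] 8.4
[[479.70001220703125, 316.29998779296875], [489.6000061035156, 249.60000610351562], [579.9000244140625, 263.0], [570.0, 329.70001220703125]]
block2 [530. 290.] [86.8 62.5] 8.6
[[482.3999938964844, 314.3999938964844], [491.70001220703125, 252.60000610351562], [577.5999755859375, 265.5], [568.2999877929688, 327.3999938964844]]
roller [523.1  -5.6] [41.7 35.5] 6.5
[[500.29998779296875, 9.600000381469727], [504.3999938964844, -25.600000381469727], [545.7999877929688, -20.899999618530273], [541.7999877929688, 14.399999618530273]]
handle [446.9 -20.3] [72.7 21.8] 3.6
[[409.8999938964844, -11.699999809265137], [411.29998779296875, -33.5], [483.79998779296875, -28.899999618530273], [482.3999938964844, -7.099999904632568]]
knob [595.7   3.2] [21.6 21.6] 88.4
[[584.5999755859375, -7.300000190734863], [606.2000122070312, -7.900000095367432], [606.7999877929688, 13.699999809265137], [585.2000122070312, 14.300000190734863]]
```

View pics/jig0.png

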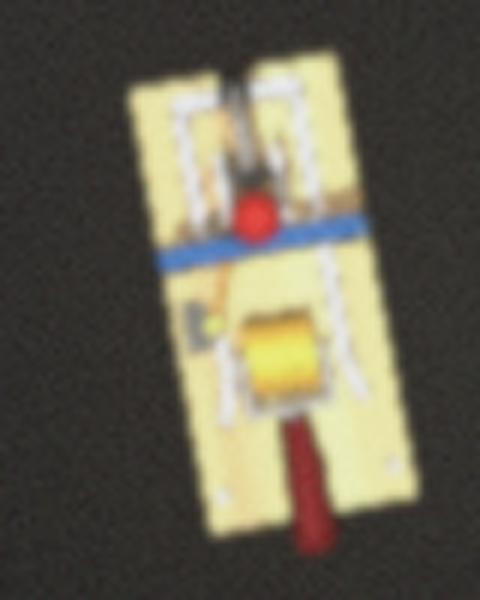

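```bash
cat >> m.py <<'E'
print("----")
c=np.array([[130,90],[340,52],[418,495],[212,535]])/6+[270,165]-.5
P=onz("top",c,12)[:,:2]; print(P.round(1),P.mean(0))
print([np.linalg.norm(P[i]-P[i-1]).round(1) for i in range(4)])
a=[np.degrees(np.arctan2(*(v[::-1]))) for v in (P[0]-P[3],P[1]-P[2])]; print(a, np.degrees(np.arctan2(-(P[0]-P[1])[0],(P[0]-P[1])[1])))
# blue bridge: top z=124
m=R((95,100,60),(125,255,255)); rect(m,(290,190,340,215),124,"beam top")
# brayer
r=onz("top",[[*(np.array([281,352])/6+[270,165]-.5)]],34)[0]; h=onz("top",[[*(np.array([296,418])/6+[270,165]-.5)],[*(np.array([317,550])/6+[270,165]-.5)]],25)
print("roller",r,"handle ends",h)
W=onz("top",big(red,(308,232,332,262)).reshape(-1,2),25)[:,:2].astype(np.float32); rr=cv2.minAreaRect(W); print(rr)
E
python3 m.py | sed -n '/----/,$p'
```

```text
----
[[678.1  78.1]
 [696.8 -44.2]
 [440.  -81.7]
 [420.4  37.2]] [558.82484304  -2.65046209]
[np.float64(261.0), np.float64(123.7), np.float64(259.6), np.float64(120.6)]
[np.float64(9.00896326104327), np.float64(8.309337311082988)] 8.702379260854276
beam top [579.   35.6] [ 8.2 45.9] 9.7
[[571.0999755859375, 57.5], [578.7999877929688, 12.300000190734863], [586.9000244140625, 13.600000381469727], [579.2000122070312, 58.900001525878906]]
roller [524.36047876  -5.44084848  34.        ] handle ends [[486.45430083 -12.8929209   25.        ]
 [411.26478651 -22.7710875   25.        ]]
((447.5943908691406, -20.312353134155273), (72.11244201660156, 21.657649993896484), 3.639368772506714)
```

Request:
move_arm(steps=[[0.2533,0.548,0,0,0,-11.4,-1],[0.2533,0.548,0,0,0,-11.4,-1],[0.2533,0.548,0,0,0,-11.4,-1],[0.2533,0.548,0,0,0,-11.4,-1],[0.2533,0.548,0,0,0,-11.4,-1],[0.2533,0.548,0,0,0,-11.4,-1],[0.2533,0.548,0,0,0,-11.4,-1],[0.2533,0.548,0,0,0,-11.4,-1],[0.2533,0.548,0,0,0,-11.4,-1],[0.2533,0.548,0,0,0,-11.4,-1]])

```text
time: 1.35
ee_pos: [460.4, -12.7, 230.9]
tcp_rot: [[-0.988, -0.154, -0.0], [-0.154, 0.988, 0.0], [0.0, 0.0, -1.0]]
contact_force: [0.8, -0.5, -0.1]
opening: 85.4
grip_force: 0.0
```

Request:
move_arm(steps=[[0,0,-0.06,0,0,0,-1],[0,0,-0.12,0,0,0,-1],[0,0,-0.17,0,0,0,-1],[0,0,-0.2,0,0,0,-1],[0,0,-0.217,0,0,0,-1],[0,0,-0.217,0,0,0,-1]], squeeze=60)

```text
time: 2.1
ee_pos: [459.6, -15.4, 13.6]
tcp_rot: [[-0.988, -0.152, -0.002], [-0.152, 0.988, -0.001], [0.002, -0.0, -1.0]]
contact_force: [-0.4, -1.0, 0.5]
opening: 85.7
grip_force: 0.0
```

Request:
move_arm(steps=[[0,0,0,0,0,0,1],[0,0,0,0,0,0,1],[0,0,0,0,0,0,1],[0,0,0,0,0,0,1],[0,0,0,0,0,0,1],[0,0,0,0,0,0,1]])

```text
time: 2.85
ee_pos: [460.6, -15.2, 15.2]
tcp_rot: [[-0.988, -0.152, 0.001], [-0.152, 0.988, 0.0], [-0.001, -0.0, -1.0]]
contact_force: [-1.0, 0.6, 5.3]
opening: 23.7
grip_force: 58.9
```

Request:
move_arm(steps=[[0,0,0.03,0,0,0,1],[0,0,0.08,0,0,0,1],[0,-0.04,0.1,0,0,-4,1],[0.01,-0.1,0.1,0,0,-10,1],[0.02,-0.16,0.1,0,0,-16,1],[0.03,-0.22,0.1,0,0,-21.8,1],[0.035,-0.27,0.1,0,0,-21.8,1],[0.035,-0.288,0.1,0,0,-21.8,1],[0.035,-0.288,0.1,0,0,-21.8,1]])

```text
time: 3.98
ee_pos: [494.3, -303.9, 113.0]
tcp_rot: [[-0.974, 0.228, -0.002], [0.228, 0.974, 0.001], [0.002, 0.001, -1.0]]
contact_force: [-0.2, -0.4, -2.1]
opening: 23.6
grip_force: 59.2
```

```bash
python3 - <<'E'
from h import *
im=snap("scene","s1"); s=bot.sense(); print(s["ee_pos"],s["opening"],s["grip_force"])
x,y=proj("scene",[[510,-305,60]])[0].astype(int); print(x,y)
t=snap("top","t1")
a=cv2.resize(im[y-70:y+80,x-75:x+125],None,fx=3,fy=3)[:,:,::-1];b=cv2.resize(t[185:265,370:440],None,fx=3,fy=5.625)[:,:,::-1]
cv2.imwrite("pics/s1c.png",np.hstack([a[:450],cv2.resize(t[185:265,370:440],(200,450))[:,:,::-1]]))
E
```

```text
[ 494.61107151 -302.97709296  113.30395607] 23.98529609042542 59.22468602657318
219 222
```

View pics/s1c.png

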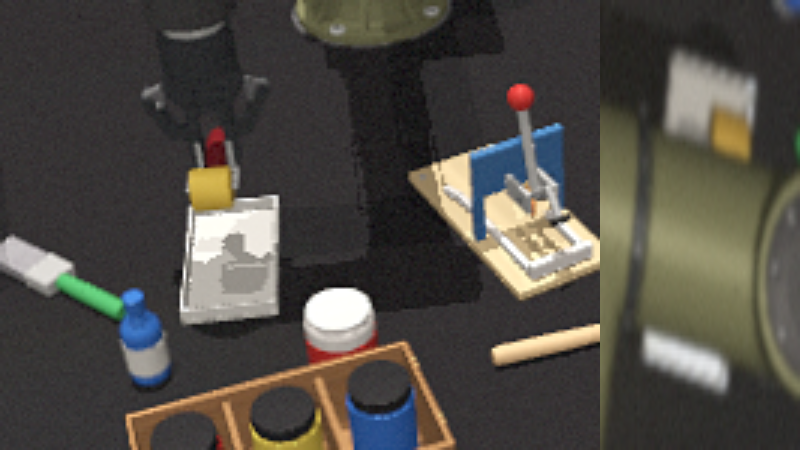

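Request:
move_arm(steps=[[0,0,-0.05,0,0,0,1],[0,0,-0.085,0,0,0,1],[0,0,-0.098,0,0,0,1],[0,0,-0.103,0,0,0,1],[0,0,-0.106,0,0,0,1],[0,0,-0.107,0,0,0,1],[0,0,-0.107,0,0,0,1]])

```text
time: 4.95
ee_pos: [495.5, -303.4, 8.0]
tcp_rot: [[-0.974, 0.226, 0.001], [0.226, 0.974, -0.0], [-0.001, 0.0, -1.0]]
contact_force: [-0.6, 0.4, -1.5]
opening: 23.7
grip_force: 59.3
```

Request:
move_arm(steps=[[0,0,0,0,0,0,0.2],[0,0,0,0,0,0,0.1],[0,0,0,0,0,0,0],[0,0,0,0,0,0,-0.05],[0,0,0,0,0,0,-0.05],[0,0,0.04,0,0,0,-0.05],[0,0,0.1,0,0,0,-0.05],[0,0,0.15,0,0,0,-1],[0,0,0.15,0,0,0,-1]])

```text
time: 6.08
ee_pos: [497.1, -304.3, 163.1]
tcp_rot: [[-0.974, 0.226, 0.009], [0.226, 0.974, -0.004], [-0.009, -0.002, -1.0]]
contact_force: [-0.5, -0.4, -0.4]
opening: 79.0
grip_force: 0.0
```

```bash
python3 - <<'E'
from h import *
im=cv2.imread("pics/scene0.png"); hsv=cv2.cvtColor(im,cv2.COLOR_BGR2HSV)
R=lambda a,b:cv2.inRange(hsv,a,b)
def chk(m,roi,z):
    x0,y0,x1,y1=roi; k=np.zeros_like(m); k[y0:y1,x0:x1]=m[y0:y1,x0:x1]
    c=max(cv2.findContours(k,cv2.RETR_EXTERNAL,cv2.CHAIN_APPROX_NONE)[0],key=cv2.contourArea).reshape(-1,2)
    W=onz("scene",c,z)[:,:2].astype(np.float32); print(cv2.minAreaRect(W),cv2.minAreaRect(c.astype(np.float32))[0])
chk(R((0,100,60),(20,255,255)),(365,180,405,215),24)
# knob: two-view
red=R((0,120,50),(8,255,255))|R((170,100,50),(180,255,255))
k=np.zeros_like(red);k[175:195,305:330]=red[175:195,305:330]; ys,xs=np.nonzero(k); p=[[xs.mean(),ys.mean()]]
o,D=ray("scene",p); o2,D2=ray("top",[[312.2,200.3]])
A=np.c_[D[0],-D2[0]]; t=np.linalg.lstsq(A,o2-o,rcond=None)[0]; print("knob",p,o+D[0]*t[0],o2+D2[0]*t[1])
# brayer in the tray now
im=snap("scene","s2"); hsv=cv2.cvtColor(im,cv2.COLOR_RGB2HSV)
t=snap("top","t2")
a=cv2.resize(im[150:270,170:290],(480,480)); b=cv2.resize(t[185:265,375:435],(300,400)); b=cv2.copyMakeBorder(b,0,80,0,0,cv2.BORDER_CONSTANT)
cv2.imwrite("pics/s2c.png",np.hstack([a,b])[:,:,::-1])
E
```

```text
((548.0732421875, 279.79022216796875), (110.15667724609375, 80.8909683227539), 8.673406600952148) (384.4461364746094, 199.0692138671875)
knob [[np.float64(316.97058823529414), np.float64(183.94117647058823)]] [596.0478012    3.44519125 181.6522586 ] [596.26911287   4.06388406 181.67236261]
```

View pics/s2c.png

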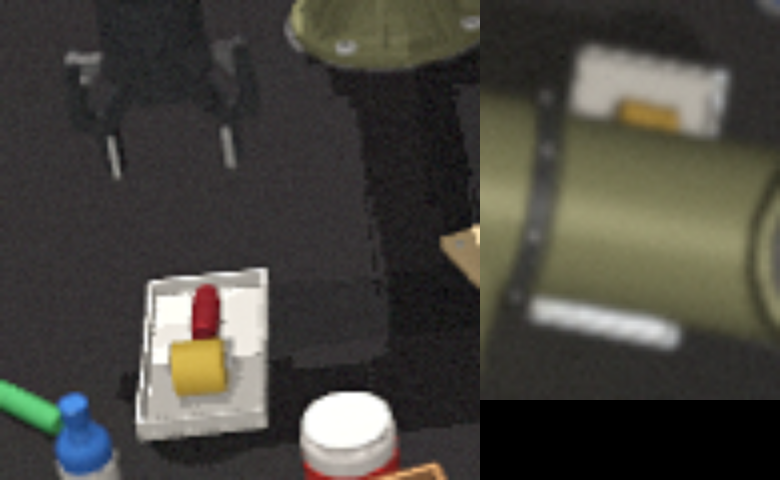

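Request:
move_arm(steps=[[0,0,0.06,0,0,0,-1],[0,0.05,0.09,0,0,5,-1],[0.01,0.11,0.09,0,0,10,-1],[0.0355,0.592,0.09,0,0,21.7,-1],[0.0355,0.592,0.09,0,0,21.7,-1],[0.0355,0.592,0.09,0,0,21.7,-1],[0.0355,0.592,0.09,0,0,21.7,-1],[0.0355,0.592,0.09,0,0,21.7,-1],[0.0355,0.592,0.09,0,0,21.7,-1],[0.0355,0.592,0.09,0,0,21.7,-1]])

```text
time: 7.42
ee_pos: [527.5, 245.6, 245.5]
tcp_rot: [[-0.989, -0.151, -0.002], [-0.151, 0.989, -0.001], [0.002, -0.001, -1.0]]
contact_force: [2.0, -0.2, -0.2]
opening: 85.4
grip_force: 0.0
```

Request:
move_arm(steps=[[0,0.15,0,0,0,0,-1],[0,0.15,0,0,0,0,-1],[0,0.15,0,0,0,0,-1]])

```text
time: 7.8
ee_pos: [526.9, 396.5, 243.5]
tcp_rot: [[-0.988, -0.153, -0.004], [-0.153, 0.988, -0.003], [0.004, -0.003, -1.0]]
contact_force: [0.2, -0.7, 0.5]
opening: 85.2
grip_force: 0.0
```

Request:
move_arm(steps=[[0,0,0,0,0,0,-1],[0,0,0,0,0,0,-1]])

```text
time: 8.05
ee_pos: [528.1, 393.0, 246.1]
tcp_rot: [[-0.989, -0.15, -0.001], [-0.15, 0.989, -0.002], [0.001, -0.001, -1.0]]
contact_force: [0.3, 0.2, -0.1]
opening: 85.4
grip_force: 0.0
```

Request:
move_arm(steps=[[0.0025,-0.05,0,0,0,0,-1],[0.0025,-0.104,0,0,0,0,-1],[0.0025,-0.104,0,0,0,0,-1],[0.0025,-0.104,-0.06,0,0,0,-1],[0.0025,-0.104,-0.12,0,0,0,-1],[0.0025,-0.104,-0.17,0,0,0,-1],[0.0025,-0.104,-0.21,0,0,0,-1],[0.0025,-0.104,-0.21,0,0,0,-1]])

```text
time: 9.05
ee_pos: [528.8, 287.6, 33.6]
tcp_rot: [[-0.989, -0.15, -0.005], [-0.149, 0.989, -0.004], [0.006, -0.003, -1.0]]
contact_force: [-1.0, 0.9, 0.4]
opening: 85.5
grip_force: 0.0
```

Request:
move_arm(steps=[[0.001,0.001,-0.015,0,0,0,-1],[0.001,0.001,-0.029,0,0,0,-1],[0.001,0.001,-0.029,0,0,0,-1],[0.001,0.001,-0.029,0,0,0,1],[0.001,0.001,-0.029,0,0,0,1],[0.001,0.001,-0.029,0,0,0,1],[0.001,0.001,-0.029,0,0,0,1],[0.001,0.001,-0.029,0,0,0,1]], squeeze=40)

```text
time: 10.05
ee_pos: [532.2, 291.1, 9.4]
tcp_rot: [[-0.989, -0.151, 0.002], [-0.151, 0.989, 0.001], [-0.002, 0.001, -1.0]]
contact_force: [-0.7, 0.2, 6.2]
opening: 55.0
grip_force: 44.9
```

Request:
move_arm(steps=[[0,0,0.03,0,0,0,1],[0,0,0.08,0,0,0,1],[0,0,0.12,0,0,0,1],[0,0,0.12,0,0,0,1]])

```text
time: 10.55
ee_pos: [532.9, 291.6, 131.9]
tcp_rot: [[-0.989, -0.151, 0.005], [-0.151, 0.989, 0.004], [-0.005, 0.003, -1.0]]
contact_force: [0.8, 0.1, -1.9]
opening: 54.8
grip_force: 44.2
```

```bash
python3 - <<'E'
from h import *
t=snap("top","t3"); im=snap("scene","s3"); s=bot.sense(); print(s["ee_pos"],s["opening"])
hsv=cv2.cvtColor(t,cv2.COLOR_RGB2HSV); m=cv2.inRange(hsv,(0,0,90),(180,255,255)); k=np.zeros_like(m);k[165:262,285:345]=m[165:262,285:345]
c=max(cv2.findContours(k,cv2.RETR_EXTERNAL,cv2.CHAIN_APPROX_NONE)[0],key=cv2.contourArea)
r=cv2.minAreaRect(onz("top",c.reshape(-1,2),12)[:,:2].astype(np.float32)); print(r)
def J(p,c=(558.8,-2.7),a=8.7):
    a=np.radians(a); p=np.array(p,float); return np.c_[c[0]+p[:,0]*np.cos(a)-p[:,1]*np.sin(a),c[1]+p[:,0]*np.sin(a)+p[:,1]*np.cos(a),p[:,2]]
pts=J([[-130,-60,12],[130,-60,12],[130,60,12],[-130,60,12],[20,-56,124],[20,56,124],[32,56,124],[32,-56,124],[27.3,0,180],[110,0,22],[-45,30,22],[-45,-30,22],[26,20,30]])
out=[]
for n,i,(x0,y0,x1,y1) in (("top",t,(280,165,350,260)),("scene",im,(270,170,360,260))):
    f=400//(x1-x0) if n=="scene" else 5
    b=cv2.resize(i[y0:y1,x0:x1],None,fx=f,fy=f,interpolation=cv2.INTER_CUBIC)
    for q in proj(n,pts): cv2.circle(b,(int((q[0]-x0+.5)*f),int((q[1]-y0+.5)*f)),2,(255,0,255),-1)
    out.append(b[:,:,::-1])
H=max(o.shape[0] for o in out)
cv2.imwrite("pics/j3.png",np.hstack([cv2.copyMakeBorder(o,0,H-o.shape[0],0,0,cv2.BORDER_CONSTANT) for o in out]))
E
```

```text
[531.07973538 290.58140856 127.11804669] 54.60459831221452
((558.871826171875, -1.5865859985351562), (267.7458801269531, 126.92607879638672), 9.105029106140137)
```

View pics/j3.png

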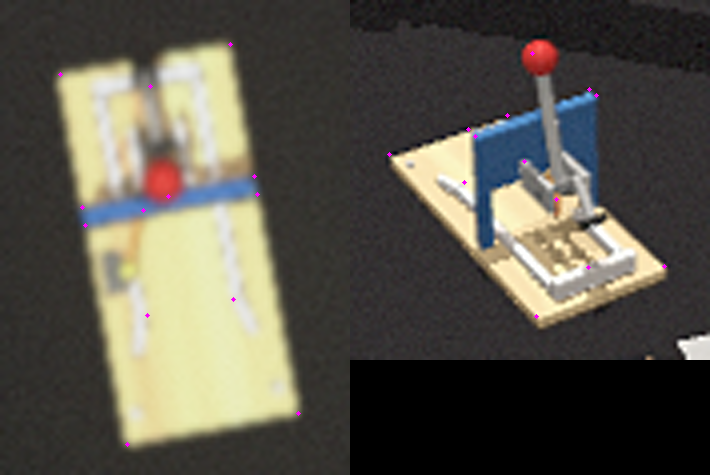

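Request:
move_arm(steps=[[-0.03,-0.04,0,0,0,0,1],[-0.066,-0.09,0,0,0,0,1],[-0.066,-0.145,0,0,0,0,1],[-0.066,-0.2,0,0,0,0,1],[-0.066,-0.255,0,0,0,0,1],[-0.066,-0.29,-0.03,0,0,0,1],[-0.066,-0.307,-0.06,0,0,0,1],[-0.066,-0.307,-0.085,0,0,0,1],[-0.066,-0.307,-0.085,0,0,0,1],[-0.066,-0.307,-0.085,0,0,0,1]])

```text
time: 11.9
ee_pos: [465.8, -16.3, 43.6]
tcp_rot: [[-0.989, -0.151, -0.0], [-0.151, 0.989, -0.0], [0.0, -0.0, -1.0]]
contact_force: [0.2, -0.0, -0.2]
opening: 54.7
grip_force: 44.2
```

Request:
move_arm(steps=[[-0.001,0,-0.012,0,0,0,1],[-0.001,0,-0.019,0,0,0,1],[-0.001,0,-0.022,0,0,0,1],[-0.001,0,-0.023,0,0,0,1],[-0.001,0,-0.023,0,0,0,1]])

```text
time: 12.52
ee_pos: [464.9, -16.4, 21.4]
tcp_rot: [[-0.989, -0.151, 0.0], [-0.151, 0.989, -0.0], [-0.0, -0.0, -1.0]]
contact_force: [-4.3, -0.0, 4.6]
opening: 54.4
grip_force: 44.9
```

Request:
move_arm(steps=[[0,0,0,0,0,0,-1],[0,0,0,0,0,0,-1],[0,0,0,0,0,0,-1],[0,0,0,0,0,0,-1],[0,0,0.03,0,0,0,-1],[0,0,0.06,0,0,0,-1],[-0.03,-0.005,0.07,0,0,0,1],[-0.069,-0.011,0.07,0,0,0,1],[-0.069,-0.011,0.07,0,0,0,1],[-0.069,-0.011,0.07,0,0,0,1]])

```text
time: 13.78
ee_pos: [396.0, -27.2, 90.5]
tcp_rot: [[-0.989, -0.151, 0.001], [-0.151, 0.989, 0.0], [-0.001, 0.0, -1.0]]
contact_force: [-0.3, 0.4, -0.8]
opening: 12.3
grip_force: 0.0
```

```bash
python3 - <<'E'
from h import *
s=bot.sense(); print(s["ee_pos"],s["opening"],s["q"])
im=snap("scene","s4"); t=snap("top","t4")
a=cv2.resize(im[160:260,260:360],(500,500),interpolation=cv2.INTER_CUBIC);b=cv2.resize(t[165:265,290:345],(275,500),interpolation=cv2.INTER_CUBIC)
cv2.imwrite("pics/s4c.png",np.hstack([a,b])[:,:,::-1])
E
```

```text
[396.03469368 -27.21768488  90.51705011] 12.315280148597662 [ 4.49223846e-01 -5.33735366e-01 -6.44340084e-01  5.43763744e-06
 -1.45920672e+00 -1.86878239e+00]
```

View pics/s4c.png

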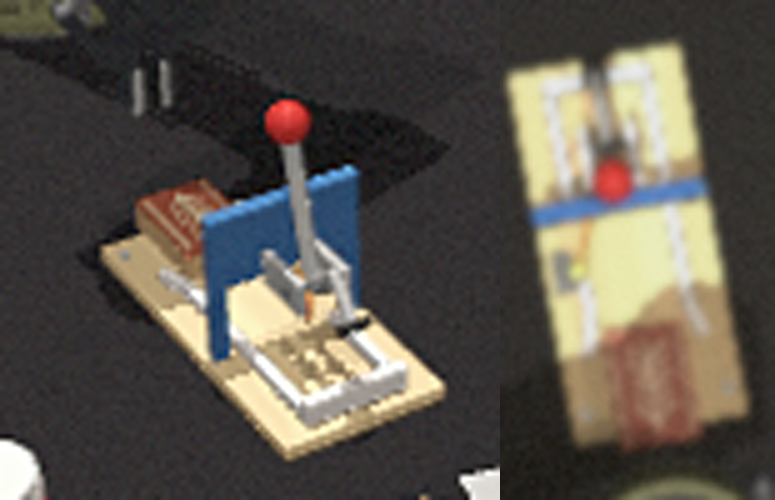

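Request:
move_arm(steps=[[0,0,-0.04,0,0,0,1],[0,0,-0.0685,0,0,0,1],[0,0,-0.0685,0,0,0,1],[0.01,0.0015,-0.0685,0,0,0,1],[0.025,0.0039,-0.0685,0,0,0,1],[0.04,0.0062,-0.0685,0,0,0,1],[0.055,0.0085,-0.0685,0,0,0,1],[0.065,0.01,-0.0685,0,0,0,1],[0.065,0.01,-0.0685,0,0,0,1]])

```text
time: 15.0
ee_pos: [461.7, -17.1, 22.3]
tcp_rot: [[-0.989, -0.15, 0.001], [-0.15, 0.989, 0.0], [-0.001, 0.0, -1.0]]
contact_force: [-0.3, -0.8, -0.0]
opening: 0.2
grip_force: 0.0
```

Request:
move_arm(steps=[[0.01,0.0015,0,0,0,0,1],[0.02,0.0031,0,0,0,0,1],[0.03,0.0046,0,0,0,0,1],[0.035,0.0054,0,0,0,0,1],[0.035,0.0054,0,0,0,0,1]])

```text
time: 15.62
ee_pos: [495.3, -12.7, 21.9]
tcp_rot: [[-0.989, -0.15, -0.002], [-0.15, 0.989, -0.002], [0.003, -0.001, -1.0]]
contact_force: [-5.6, -2.6, 4.4]
opening: 0.1
grip_force: 2.9
```

Request:
move_arm(steps=[[-0.02,-0.003,0,0,0,0,1],[-0.025,-0.004,0.03,0,0,0,1],[-0.025,-0.006,0.05,1.5,-9.9,0,1],[-0.025,-0.007,0.05,3,-19.8,0,1],[-0.025,-0.007,0.05,4.6,-29.6,0,1],[-0.025,-0.007,0.05,6.1,-39.5,0,1],[-0.025,-0.007,0.05,6.1,-39.5,0,1],[-0.025,-0.007,0.05,6.1,-39.5,0,1],[-0.025,-0.007,0.05,6.1,-39.5,0,1]])

```text
time: 16.75
ee_pos: [494.6, -32.6, 86.9]
tcp_rot: [[-0.78, -0.167, 0.604], [-0.119, 0.986, 0.118], [-0.615, 0.02, -0.788]]
contact_force: [0.0, -0.2, 0.2]
opening: 0.0
grip_force: 0.0
```

```bash
python3 -c "
from h import *
s=bot.sense();print(s['ee_pos'],s['q'],s['contact_force']);print(np.round(s['tcp_rot'],3))"
```

```text
[494.55233001 -32.57486558  86.85013241] [ 0.45649529 -0.96684644 -1.08207651  0.22020096 -0.82195388 -1.96401047] [ 0.01679481 -0.17319552  0.1676084 ]
[[-0.78  -0.167  0.604]
 [-0.119  0.986  0.118]
 [-0.615  0.02  -0.788]]
```

```bash
cat >> h.py <<'E'
from scipy.spatial.transform import Rotation as Ro
A=np.radians(8.8); U=np.array([np.cos(A),np.sin(A),0]); V=np.array([-np.sin(A),np.cos(A),0]); C=np.array([558.8,-2.1,0])
def delta(j,lean):
    "jig TCP target (mm), lean deg -> move row"
    s=bot.sense(); p=C+U*j[0]+V*j[1]+np.array([0,0,j[2]])
    T=Ro.from_rotvec(-np.radians(lean)*V)*Ro.from_matrix(np.c_[-U,V,[0,0,-1]])
    r=(T*Ro.from_matrix(s["tcp_rot"]).inv()).as_rotvec(degrees=True)
    q=s["ee_pos"]-C; print("at",np.round([q@U,q@V,q[2]],1),"row",np.round((p-s["ee_pos"])/1000,4),np.round(r,1),"F",np.round(s["contact_force"],1))
E
python3 -c "
from h import *
delta((-82,0,70),0)"
```

```text
at [-68.2 -20.3  86.9] row [-0.0168  0.0179 -0.0169] [-7.2 37.3 -0.4] F [ 0.  -0.2  0.2]
```

Request:
move_arm(steps=[[-0.01,0.01,0,-1.8,9.3,0,1],[-0.017,0.018,0,-3.6,18.7,0,1],[-0.017,0.018,0,-5.4,28,-0.3,1],[-0.017,0.018,0,-7.2,37.3,-0.4,1],[-0.017,0.018,0,-7.2,37.3,-0.4,1],[-0.017,0.018,0,-7.2,37.3,-0.4,1],[-0.017,0.018,0,-7.2,37.3,-0.4,1]])

```text
time: 17.62
ee_pos: [477.8, -14.6, 89.5]
tcp_rot: [[-0.988, -0.153, 0.007], [-0.153, 0.988, 0.001], [-0.007, 0.0, -1.0]]
contact_force: [-0.8, -0.5, 0.6]
opening: -0.3
grip_force: 0.0
```

```bash
python3 -c "
from h import *
delta((-82,0,22),0)
delta((-27,0,22),0)"
```

```text
at [-82.    0.   89.5] row [-0.     -0.     -0.0675] [-0.1  0.4  0. ] F [-0.8 -0.5  0.6]
at [-82.    0.   89.5] row [ 0.0543  0.0084 -0.0675] [-0.1  0.4  0. ] F [-0.8 -0.5  0.6]
```

Request:
move_arm(steps=[[0,0,-0.04,0,0.3,0,1],[0,0,-0.067,0,0.3,0,1],[0,0,-0.067,0,0.3,0,1],[0.01,0.0015,-0.067,0,0.3,0,1],[0.02,0.0031,-0.067,0,0.3,0,1],[0.028,0.0043,-0.067,0,0.3,0,1],[0.036,0.0056,-0.067,0,0.3,0,1],[0.044,0.0068,-0.067,0,0.3,0,1],[0.052,0.008,-0.067,0,0.3,0,1],[0.052,0.008,-0.067,0,0.3,0,1]])

```text
time: 18.88
ee_pos: [531.2, -6.7, 23.0]
tcp_rot: [[-0.988, -0.152, 0.0], [-0.152, 0.988, 0.001], [-0.001, 0.001, -1.0]]
contact_force: [-0.8, -0.6, 0.4]
opening: -0.1
grip_force: 0.5
```

```bash
python3 -c "
from h import *
delta((-40,-3,60),38)"
```

```text
at [-28.   -0.3  23. ] row [-0.0115 -0.0045  0.037 ] [  5.8 -37.5   0. ] F [-0.8 -0.6  0.4]
```

Request:
move_arm(steps=[[-0.012,-0.002,0.01,0,0,0,1],[-0.0115,-0.0045,0.037,1.4,-9.3,0,1],[-0.0115,-0.0045,0.037,2.9,-18.7,0,1],[-0.0115,-0.0045,0.037,4.3,-28,0,1],[-0.0115,-0.0045,0.037,5.8,-37.5,0,1],[-0.0115,-0.0045,0.037,5.8,-37.5,0,1],[-0.0115,-0.0045,0.037,5.8,-37.5,0,1],[-0.0115,-0.0045,0.037,5.8,-37.5,0,1]])

```text
time: 19.88
ee_pos: [523.3, -13.5, 60.5]
tcp_rot: [[-0.785, -0.156, 0.599], [-0.121, 0.988, 0.098], [-0.607, 0.004, -0.795]]
contact_force: [0.2, 0.4, -0.3]
opening: 0.1
grip_force: 0.0
```

```bash
python3 -c "
from h import *
delta((-36,-3,23),38);print(bot.sense()['q'])"
```

```text
at [-36.9  -5.8  60.5] row [ 0.0004  0.0029 -0.0375] [-0.2 -0.7 -0.2] F [ 0.2  0.4 -0.3]
[ 0.4788819  -0.80463328 -1.08263592  0.30228576 -0.68754503 -2.06915959]
```

Request:
move_arm(steps=[[0.0004,0.003,0,-1.2,7.5,0,1],[0.0004,0.003,-0.02,-1.2,7.5,0,1],[0.0004,0.003,-0.035,-1.2,7.5,0,1],[0.0004,0.003,-0.0375,-1.2,7.5,0,1],[0.0004,0.003,-0.0375,-1.2,7.5,0,1]])

```text
time: 20.5
ee_pos: [524.0, -10.4, 24.5]
tcp_rot: [[-0.856, -0.156, 0.492], [-0.133, 0.988, 0.081], [-0.499, 0.004, -0.867]]
contact_force: [-0.5, 0.0, -0.0]
opening: 0.0
grip_force: 0.0
```

```bash
python3 -c "
from h import *
delta((-10,-3,23),34);print(bot.sense()['q'])"
```

```text
at [-35.6  -2.9  24.5] row [ 0.0253  0.0038 -0.0015] [ 0.4 -4.1 -0.2] F [-0.5  0.  -0. ]
[ 0.46055783 -0.61790087 -0.98061865  0.22406489 -0.71736768 -2.0083798 ]
```

Room in q3 now. Push on with growing lean.

Request:
move_arm(steps=[[0.007,0.001,-0.0015,0,-1,0,1],[0.014,0.002,-0.0015,0.2,-2,0,1],[0.02,0.003,-0.0015,0.3,-3,0,1],[0.0253,0.0038,-0.0015,0.4,-4.1,0,1],[0.0253,0.0038,-0.0015,0.4,-4.1,0,1]])

```text
time: 21.12
ee_pos: [549.7, -6.6, 23.2]
tcp_rot: [[-0.818, -0.156, 0.554], [-0.129, 0.988, 0.087], [-0.561, 0.0, -0.828]]
contact_force: [0.6, -0.0, -0.2]
opening: 0.1
grip_force: 0.0
```

```bash
python3 -c "
from h import *
delta((15,-3,23),39);print(bot.sense()['q'])"
```

```text
at [-9.7 -3.  23.2] row [ 0.0244  0.0038 -0.0002] [ 0.7 -4.8 -0.2] F [ 0.6 -0.  -0.2]
[ 0.44733883 -0.57748914 -1.00890019  0.29556013 -0.58423341 -2.06276092]
```

Request:
move_arm(steps=[[0.006,0.001,0,0.2,-1.2,0,1],[0.012,0.0019,0,0.3,-2.4,0,1],[0.018,0.0028,0,0.5,-3.6,0,1],[0.0244,0.0038,0,0.7,-4.8,0,1],[0.0244,0.0038,0,0.7,-4.8,0,1]])

```text
time: 21.75
ee_pos: [573.8, -2.8, 22.9]
tcp_rot: [[-0.769, -0.156, 0.62], [-0.122, 0.988, 0.097], [-0.628, -0.001, -0.778]]
contact_force: [-0.1, 1.3, 0.3]
opening: -0.2
grip_force: 0.1
```

```bash
python3 -c "
from h import *
delta((22,-3,23),39);print(bot.sense()['q'])
im=snap('scene','s5');t=snap('top','t5')
a=cv2.resize(im[175:255,270:360],(675,600),interpolation=cv2.INTER_CUBIC)
cv2.imwrite('pics/s5c.png',a[:,:,::-1])"
```

```text
at [14.8 -3.  22.9] row [0.0072 0.0011 0.0001] [ 0.1 -0.1 -0.2] F [-0.1  1.3  0.3]
[ 0.42146589 -0.54095636 -1.05759064  0.41227868 -0.42466343 -2.1577111 ]
```

View pics/s5c.png

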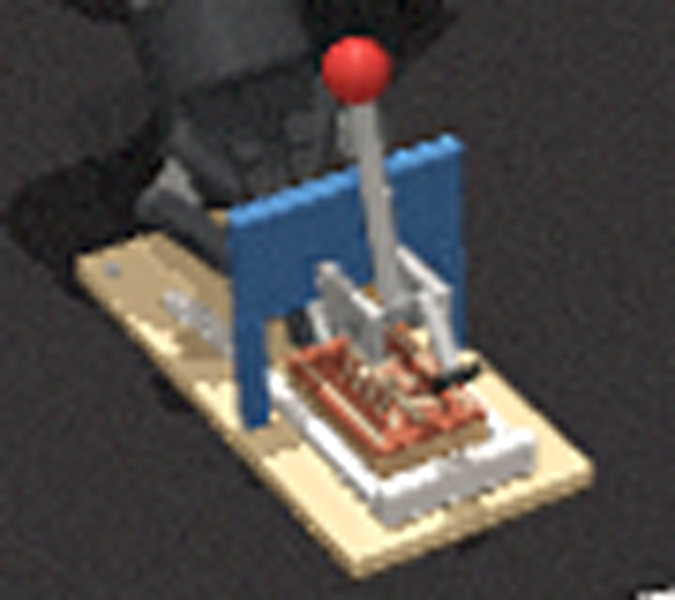

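The block is under the bridge, in the channel, with a small gap left to the end stop (crop ~(440,470)). I'll push the last few mm while watching the force.

Request:
move_arm(steps=[[0.003,0.0005,0,0,0,0,1],[0.005,0.0008,0,0,0,0,1],[0.007,0.0011,0,0,0,0,1],[0.007,0.0011,0,0,0,0,1]])

```text
time: 22.35
ee_pos: [580.9, -1.6, 23.2]
tcp_rot: [[-0.769, -0.155, 0.62], [-0.121, 0.988, 0.097], [-0.628, -0.0, -0.778]]
contact_force: [-2.2, -1.3, -0.6]
opening: -0.1
grip_force: 1.4
```

Request:
move_arm(steps=[[0.001,0.0002,0,0,0,0,1],[0.002,0.0003,0,0,0,0,1],[0.002,0.0003,0,0,0,0,1]])

```text
time: 22.72
ee_pos: [583.3, -1.0, 23.7]
tcp_rot: [[-0.768, -0.156, 0.621], [-0.121, 0.988, 0.098], [-0.629, -0.0, -0.778]]
contact_force: [-0.0, -0.4, 0.7]
opening: -0.5
grip_force: 0.1
```

Request:
move_arm(steps=[[0.001,0.0002,0,0,0,0,1],[0.002,0.0003,0,0,0,0,1],[0.002,0.0003,0,0,0,0,1]])

```text
time: 23.1
ee_pos: [584.7, -1.0, 23.5]
tcp_rot: [[-0.769, -0.155, 0.62], [-0.122, 0.988, 0.097], [-0.628, -0.001, -0.778]]
contact_force: [-19.1, 2.0, 9.6]
opening: -0.1
grip_force: 9.9
```

Request:
move_arm(steps=[[0.001,0.0002,0,0,0,0,1],[0.002,0.0003,0,0,0,0,1],[0.002,0.0003,0,0,0,0,1]])

```text
time: 23.48
ee_pos: [585.2, -1.7, 22.4]
tcp_rot: [[-0.771, -0.154, 0.618], [-0.121, 0.988, 0.095], [-0.625, -0.002, -0.781]]
contact_force: [-51.9, 3.7, 25.9]
opening: 0.5
grip_force: 25.6
```

```bash
python3 -c "
from h import *
delta((22,-3,23),39);print(bot.sense()['q'])"
```

```text
at [26.2 -3.7 22.4] row [-0.0042  0.      0.0006] [ 0.2 -0.3 -0. ] F [-51.9   3.7  25.9]
[ 0.41058239 -0.48974334 -1.02625614  0.41559442 -0.40695086 -2.15646946]
```

Request:
move_arm(steps=[[-0.005,-0.001,0,0,0,0,1],[-0.02,-0.003,0,0,0,0,1],[-0.04,-0.006,0.003,0,4,0,1],[-0.06,-0.009,0.006,-1,8,0,1],[-0.075,-0.012,0.02,-2,16,0,1],[-0.085,-0.013,0.06,-4,26,0,1],[-0.095,-0.014,0.1,-6,38,0,1],[-0.095,-0.014,0.16,-6,38,0,1],[-0.095,-0.014,0.19,-6,38,0,1],[-0.095,-0.014,0.19,-6,38,0,1]])

```text
time: 24.72
ee_pos: [493.6, -14.4, 216.3]
tcp_rot: [[-0.988, -0.156, 0.013], [-0.156, 0.988, 0.002], [-0.013, -0.0, -1.0]]
contact_force: [1.6, 1.1, 0.2]
opening: -0.1
grip_force: 0.0
```

```bash
python3 -c "
from h import *
delta((10,0,182),0);print(bot.sense()['q'])
im=snap('scene','s6');t=snap('top','t6')
a=cv2.resize(im[175:255,275:360],(510,480),interpolation=cv2.INTER_CUBIC)
b=cv2.resize(t[170:250,290:335],(270,480),interpolation=cv2.INTER_CUBIC)
cv2.imwrite('pics/s6c.png',np.hstack([a,b])[:,:,::-1])"
```

```text
at [-66.3  -2.2 216.3] row [ 0.0751  0.0138 -0.0343] [-0.1  0.8 -0.2] F [1.6 1.1 0.2]
[ 0.38260233 -0.26016206 -0.22003612  0.00326698 -1.59800692 -1.79675458]
```

View pics/s6c.png

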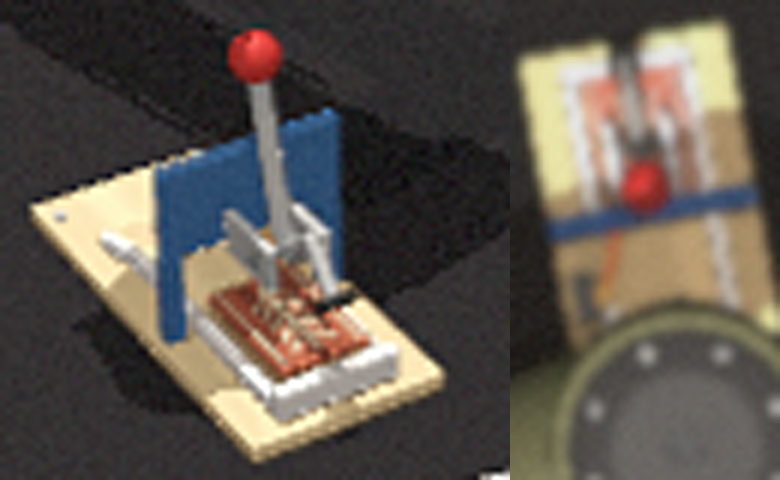

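The block sits flush against the end stop and the orange catch at crop (612,245) slants inward again behind it. Next is the clamp.

Request:
move_arm(steps=[[0.025,0.005,-0.02,0,0.8,0,1],[0.053,0.01,-0.047,0,0.8,0,1],[0.053,0.01,-0.047,0,0.8,0,1],[0.068,0.0125,-0.047,0,0.8,0,1],[0.083,0.015,-0.047,0,0.8,0,1],[0.098,0.017,-0.047,0,0.8,0,1],[0.113,0.0193,-0.047,0,0.8,0,1],[0.128,0.0216,-0.047,0,0.8,0,1],[0.138,0.0232,-0.047,0,0.8,0,1],[0.138,0.0232,-0.047,0,0.8,0,1]])

```text
time: 26.08
ee_pos: [630.0, 8.6, 166.0]
tcp_rot: [[-0.988, -0.156, -0.007], [-0.156, 0.988, 0.0], [0.006, 0.002, -1.0]]
contact_force: [0.7, -0.2, 0.0]
opening: 0.2
grip_force: 0.0
```

```bash
python3 -c "
from h import *
delta((90,0,169),0)"
```

```text
at [ 72.   -0.3 166. ] row [0.0178 0.0031 0.003 ] [-0.  -0.4 -0.2] F [ 0.7 -0.2  0. ]
```

Request:
move_arm(steps=[[0.008,0.0012,0.002,0,0,0,1],[0.015,0.0023,0.002,0,0,0,1],[0.018,0.0028,0.002,0,0,0,1],[0.018,0.0028,0.002,0,0,0,1]])

```text
time: 26.58
ee_pos: [647.8, 11.3, 168.2]
tcp_rot: [[-0.988, -0.156, -0.007], [-0.156, 0.988, 0.0], [0.007, 0.002, -1.0]]
contact_force: [-1.8, -0.8, -0.7]
opening: -0.2
grip_force: 1.1
```

Request:
move_arm(steps=[[0.002,0.0003,0,0,0,0,1],[0.004,0.0006,0,0,0,0,1],[0.004,0.0006,0,0,0,0,1]])

```text
time: 26.95
ee_pos: [648.4, 11.3, 168.1]
tcp_rot: [[-0.988, -0.156, -0.015], [-0.156, 0.988, -0.001], [0.015, 0.001, -1.0]]
contact_force: [-17.9, -0.6, 5.6]
opening: 0.1
grip_force: 8.9
```

Request:
move_arm(steps=[[0.001,0,0,0,0,0,1],[-0.005,-0.001,0,0,0,0,1],[-0.03,-0.005,0.01,0,0,0,1],[-0.08,-0.012,0.05,0,0,0,1],[-0.13,-0.03,0.1,0,0,0,1],[-0.18,-0.08,0.12,0,0,0,1],[-0.2,-0.14,0.12,0,0,0,1],[-0.2,-0.2,0.12,0,0,0,1],[-0.2,-0.2,0.12,0,0,0,1],[-0.2,-0.2,0.12,0,0,0,1]])

```text
time: 28.2
ee_pos: [452.1, -188.8, 288.5]
tcp_rot: [[-0.988, -0.154, -0.005], [-0.154, 0.988, 0.001], [0.005, 0.001, -1.0]]
contact_force: [0.7, 0.4, -0.2]
opening: 0.0
grip_force: 0.0
```

```bash
python3 -c "
from h import *
im=snap('scene','s7');t=snap('top','t7')
a=cv2.resize(im[170:260,170:360],(800,379),interpolation=cv2.INTER_CUBIC)
b=cv2.resize(t[165:265,285:435],(330,220),interpolation=cv2.INTER_CUBIC)
b=cv2.copyMakeBorder(b,0,0,0,470,cv2.BORDER_CONSTANT); b[:,330:330+367]=cv2.resize(t[170:230,290:390],(367,220),interpolation=cv2.INTER_CUBIC)
cv2.imwrite('pics/s7c.png',np.vstack([a,b])[:,:,::-1])
p=lambda a:(lambda h:h)(C+U*(65+110*np.sin(a))+np.array([0,0,76.5+110*np.cos(a)]))
hsv=cv2.cvtColor(im,cv2.COLOR_RGB2HSV);k=cv2.inRange(hsv,(0,150,60),(6,255,255));k[:,:300]=0;k[:170]=0;k[205:]=0;k[:,360:]=0;y,x=np.nonzero(k);print(x.mean(),y.mean(),proj('scene',[p(.45),p(.4),p(.35)]))"
```

```text
330.46666666666664 197.23333333333332 [[329.66627256 196.85205272]
 [328.79232468 195.44232194]
 [327.90327156 194.09155661]]
```

View pics/s7c.png

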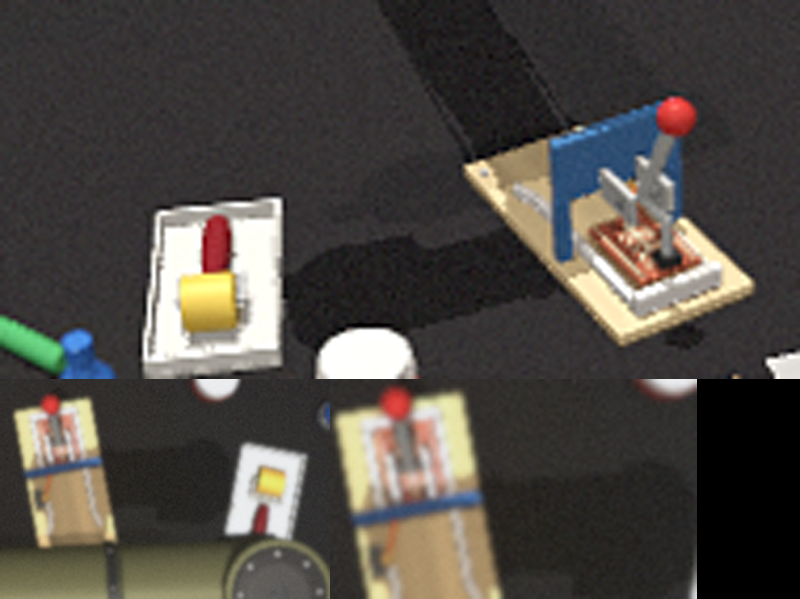

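The final picture shows the clamp over at its 0.45 rad lean: knob at (330,197) against a predicted (329.7,196.9). Its foot is on the block, the block is home, the catch slants in behind it, and the roller lies flat in the tray.

```bash
python3 -c "
from rig import bot
print(bot.sign_off())"
```

```text
the job is handed in; nothing more can be done
None
```

The job is handed in at about 28 s: the yellow roller lies flat in the tray, the carved block is home and face up with the catch sprung in behind it, and the clamp is fully over with its foot on the block. Two possible faults under the rules: the fingers pressed the block with about 58 N at the end stop, and joint 3 read 0.003 rad past its lower limit once.

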